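# Recharge the desiccant and hold the housing's cover down

### The job

Tip all five orange desiccant capsules from the white cup into the open well of the grey housing, and stand the empty cup upright on the bench again. Swing the blue cover down, turn its quarter-turn fastener until the red slot line on its wing lines up with the two white marks so that the stud's bar passes through the slotted ledge, then press the cover flush onto the frame. Finish while still holding it pressed there so that the new gasket can bed in (it springs the cover up if you let go; do not turn the fastener on to lock it), and leave the other things on the bench where they are.

Things in the scene. Friction and masses are not known exactly. Their poses are not given: they have to be found in the camera images.
- housing: Grey electronics housing fixed to the bench, open on top, 190 x 190 x 80 mm high; origin under its centre at bench height, z up. Its x axis runs along the cover's hinge; the hinge is on its +y side, the fastener and the slotted ledge on its -y side. Low flanges (6 mm) stick out to x = 121 mm either side. Inside: the well, and a circuit-board bay at x 43 to 91 mm that must stay free.
- ledge_slot (a point): Middle of the slot (32 mm along x, 11 mm along y) for the fastener's bar, in the top face of the ledge, 4 mm below the housing's rim; axes as the housing's. The aluminium ledge runs along the housing's -y side, 41 mm wide (26 mm from the slot's middle towards -y, 15 mm towards +y).
- gasket_front (a point): Middle of the gasket's top on the housing's -y rim (black rubber strip along x): 5 mm proud of the rim when free; squeezed flush by the shut cover, it pushes back with 4 rising to 10 N. Axes as the housing's.
- well (a point): Centre of the floor of the desiccant well, 12 mm above the bench; axes as the housing's. The well is 131 mm (x) by 141 mm (y); its outer walls reach 68 mm above its floor, the ledge on its -y side 64 mm, the partition to the board bay on its +x side 50 mm.
- cover_hinge (a joint): Angle of the blue cover about its hinge (rad): 0 = flush on the frame, 1.57 = upright; positive opens. The stiff hinge stays where it is left (0.3 Nm of friction). With the fastener out of line its bar stops the cover on the ledge at about 0.07; once aligned, the free gasket holds it at about 0.03.
- cover: Blue metal cover, 190 x 190 x 4 mm, 0.2 kg. Origin: middle of its hinge line, at the housing's x = 0, y = +95 mm, z = 80 mm. The plate runs 190 mm along its own -y; its outer face (own z = +4 mm) is up when shut and looks to the housing's +y, away from the well, when upright. The fastener's axis is 160 mm from the hinge line, at x = 0; two white marks lie on the x line 31 mm either side of it.
- fastener (a joint): Angle of the quarter-turn fastener (rad): 0 = its wing and red slot line are in line with the two white marks (along the cover's x) and its bar passes the ledge's slot (within about 0.2). Positive is anticlockwise seen from outside, so it starts positive and is turned clockwise to align. Turns 1.6 either way from 0 with 0.04 Nm of friction; no stop or click at 0.
- fastener_grip (a point): On the fastener's axis, 25 mm above the cover's outer face: the height to grip the wing. The pale wing is 34 mm long (along this point's x), 10 mm thick (along its y), its top 36 mm above the outer face; under it a dark collar 33 mm across, 4 mm high. z points out of the cover.
- cup_center (a point): White smooth plastic cup, 40 g, on the bench; the point lies on its axis half-way up (33 mm above its underside), z towards its mouth. Height 66 mm, outer diameter 54 mm at the foot, 63 mm half-way up, 72 mm at the rim, wall 2.5 mm.
- cap0_center (a point): Centre of an orange desiccant capsule with a white band: smooth cylinder 16 mm in diameter, 20 mm long (along its z), 11 g. All five start inside the cup.
- cap1_center (a point): Centre of an orange desiccant capsule with a white band: smooth cylinder 16 mm in diameter, 20 mm long (along its z), 11 g. All five start inside the cup.
- cap2_center (a point): Centre of an orange desiccant capsule with a white band: smooth cylinder 16 mm in diameter, 20 mm long (along its z), 11 g. All five start inside the cup.
- cap3_center (a point): Centre of an orange desiccant capsule with a white band: smooth cylinder 16 mm in diameter, 20 mm long (along its z), 11 g. All five start inside the cup.
- cap4_center (a point): Centre of an orange desiccant capsule with a white band: smooth cylinder 16 mm in diameter, 20 mm long (along its z), 11 g. All five start inside the cup.
- jar: Bystander: closed amber jar, 64 mm across, 85 mm high; origin under its centre. Leave it.
- board_a: Bystander: tan circuit board 160 x 80 mm, about 15 mm high; origin under its centre. Leave it.
- board_b: Bystander: tan circuit board 120 x 100 mm, about 15 mm high; origin under its centre. Leave it.
- driver: Bystander: yellow screwdriver lying on the bench. Leave it.
There are look-alikes about, which are no part of the job. What is shaped like the part that bears cup_center but green or pink is not meant.

How it is judged:
By the outcome, as a careful person would: the job done as asked, in the order asked, and still so for the second after the job is handed in, while the arm keeps its last pose, push and grip.
It also fails if it takes over 72 s, if anything falls off the work surface, if the arm or the gripper's body presses on something with over 40 N, if the wrist force passes 120 N, or if a joint passes its speed limit or range.

### The arm

A 6-joint arm with a two-finger parallel gripper is mounted at the origin on the work surface. World frame = base frame: x ahead of the robot, y to its left, z up, the work surface at z = 0. Lengths are in m, angles in rad, forces in N, time in s.
With the tool pointing down it reaches from about 0.3 to 0.875 m from the base axis. Payload 6.4 kg.
Tool frame: the origin (TCP) lies midway between the tips of the shut fingers; the grasp point (between the pads) lies 19 mm behind it; z points along the fingers, y is the line along which they close (so a half turn about z gives the same grasp; the last joint's range is limited). The gripper opens to 85 mm and grips with 20 to 120 N. Pads are 22 mm wide; open, the fingers measure 114 mm over their backs; the gripper's body (76 mm by 85 mm) begins 54 mm behind the grasp point. The pads swing forward as they close: fully open they stand 13 mm farther back than shut.
Start: joints at [0.904, 0.181, 1.607, -0, 1.354, -0.206], TCP at [0.256, 0.515, 0.231] pointing down, gripper open.
Joint ranges: [-2.99, 2.99], [-0.89, 2.07], [0.3, 2.58], [-1.14, 4.28], [0, 2.63], [-3.12, 3.12]. Speed limits (rad/s): [2.57, 2.57, 3.01, 3.14, 3.14, 3.14].

### API

Orientations are given as a unit quaternion [w, x, y, z].
In Python, from bench import status, camera, ctrl gives the robot as it stands. The module is installed in compiled form; this text tells all that it offers.
- The arm moves only by the shell command python3 -m handwheel 'ROWS'. ROWS is JSON, a list that holds one entry, the list of rows, each a list of 7 numbers: the opening, from -1 (shut) to 1 (fully open), then the shift along the tool's x, y, z in cm, then the turn, a rotation vector about the tool's x, y, z in degrees. A call has 1 to 10 rows; each row is the pose to reach, as a shift and turn from the pose commanded when the call began, along the tool's axes at that moment; what a row does not reach only later rows make up. A row lasts 1/8 s, in which the tool goes at most 62.5 mm and 10.7 degrees, less where a joint would pass 70% of its speed; a pose out of reach is approached as far as the arm can. A call with a gripper value outside its range is refused whole. The fingers move at their own pace and stop on an object; the grip force is fixed at half the most. Time passes only in rows, so rows that repeat a pose let the fingers close. It gives the time, the measured TCP pose, the force, the opening and the grip force at its end, in the units of the state.
- status.get_obs(): the state, without advancing time (a new reading comes with each control period).
- camera(name): name is "scene" or "top" or "wrist"; returns a dict with "frame" (420x560x3 uint8, blue, green, red), "depth" (420x560 float32, m along the optical axis (not along the pixel's ray), 0 where there is no reading), "fx", "fy", "cx", "cy" (pixels), "dist" ([k1, k2, p1, p2, k3] as OpenCV has them; the pictures are not rectified), "extrinsics" (4x4, takes a point from camera to world coordinates); the wrist camera has in their place "hand_eye" (4x4, takes a point from camera to tool coordinates, whose origin is the TCP and whose axes are the flange's). Camera axes: x right, y down, z forward; pixel columns grow to the right and rows downward; lengths in m; the calibration is good to about 2 mm. A picture is of the moment at which its call begins: read the wrist's pose just before it.
- ctrl.hand_in(): hands the job in; it is judged then, once.
The state is a dict: "time_s": time; "q": joint angles; "dq": joint speeds; "joint_efforts": joint torques, N m; "eef_pos": TCP position; "eef_rot": TCP orientation; "wrist_force": force on the tool from outside, world axes, zero at the start; "torque": the same for the moment, N m; "opening": opening from 0.0 (shut) to 1.0 (fully open); "grasp_force": force on a finger pad.
Only numpy, scipy, OpenCV 4.12 (cv2) and the standard library are available. Lean on these libraries where they do the work, as an engineer would, in place of code of your own. Each camera call takes 0.05 s, during which the arm holds its last target. There are 200 camera calls.

## Working session

There is one attempt and no reset: what is moved stays moved. The work goes in short steps, Python scripts to look and compute and a shell command to move; the robot and the scene stay as the last step left them, time stands still between calls to the robot, and variables do not carry over. Pictures are saved under pics/ and viewed, at most 10 in all, crops included, and the job is handed in when it is done.

```bash
mkdir -p pics; cat > h.py <<'E'
import numpy as np, cv2
from scipy.spatial.transform import Rotation as R
from bench import status, camera, ctrl
def pose():
    o=status.get_obs(); q=o["eef_rot"]; T=np.eye(4)
    T[:3,:3]=R.from_quat([q[1],q[2],q[3],q[0]]).as_matrix(); T[:3,3]=o["eef_pos"]; return T,o
def cam(n):
    T,o=pose(); c=camera(n)
    c["E"]=np.array(c["extrinsics"]) if "extrinsics" in c else T@np.array(c["hand_eye"])
    c["K"]=np.array([[c["fx"],0,c["cx"]],[0,c["fy"],c["cy"]],[0,0,1.]]); c["dist"]=np.array(c["dist"],float); return c
def ray(c,uv):
    p=cv2.undistortPoints(np.array(uv,float).reshape(-1,1,2),c["K"],c["dist"]).reshape(-1,2)
    return np.c_[p,np.ones(len(p))]
def pts(c,uv):  # by depth
    uv=np.array(uv).reshape(-1,2); d=ray(c,uv); z=c["depth"][uv[:,1].astype(int),uv[:,0].astype(int)]
    return (d*z[:,None])@c["E"][:3,:3].T+c["E"][:3,3], z
def plane(c,uv,h):
    d=ray(c,uv)@c["E"][:3,:3].T; o=c["E"][:3,3]; return o+d*((h-o[2])/d[:,2])[:,None]
E
python3 - <<'E'
from h import *
a=cam("scene");b=cam("top")
print(a["E"],b["E"],a["fx"],b["fx"],pose()[1])
cv2.imwrite("pics/scene.png",a["frame"]);cv2.imwrite("pics/top.png",b["frame"])
E
```

```text
[[-0.39424506  0.77183088 -0.49884659  1.1450549 ]
 [ 0.91889771  0.33937764 -0.20112141  0.23615685]
 [ 0.01406566 -0.53768011 -0.84303158  1.19620325]
 [ 0.          0.          0.          1.        ]] [[ 0.00235355 -0.98792802  0.15489575  0.31035971]
 [-0.99998747 -0.00164059  0.00473048 -0.05129328]
 [-0.00441925 -0.15490494 -0.9879195   1.34112581]
 [ 0.          0.          0.          1.        ]] 504.5663703033808 486.0526264658688 {'time_s': 0.1, 'q': array([ 9.03699992e-01,  1.81490647e-01,  1.60789248e+00, -5.38197029e-06,
        1.35382026e+00, -2.06314965e-01]), 'dq': array([-0.0022629 , -0.00148622, -0.00269633,  0.00213951,  0.00120593,
        0.00050372]), 'joint_efforts': array([-6.52787803e-04, -4.45876694e+01, -3.52239811e+01, -3.52139359e-04,
        4.12109366e-03,  4.05761602e-05]), 'eef_pos': array([0.25535204, 0.51463481, 0.23046832]), 'eef_rot': array([-3.38254626e-04,  2.28357263e-01,  9.73577070e-01, -7.30894942e-04]), 'wrist_force': array([ 0.26911297,  0.58190851, -0.22348217]), 'torque': array([-0.0201586 ,  0.00774635, -0.01247523]), 'grasp_force': 0.0, 'opening': 0.9972727675523609}
```

View pics/scene.png

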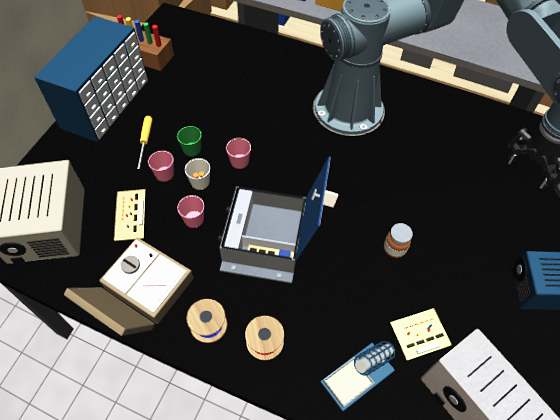

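View pics/top.png

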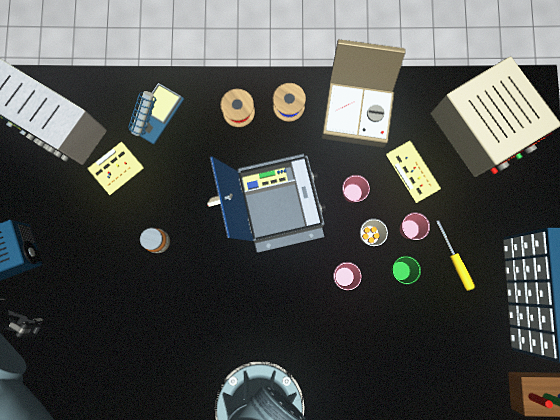

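The scene shows the white cup holding orange capsules at (198,173). In the top view it is at (373,232). Look-alikes in the top view are pink cups at (356,188), (415,226) and (347,276), and a green one at (406,270). The choice by description is the white cup. The housing is at about (283,200), with the cover open on its left (+y) side and the ledge on the right.

```bash
python3 - <<'E'
from h import *
c=cam("top"); s=cam("scene")
def cloud(c):
    v,u=np.mgrid[0:420,0:560]; uv=np.c_[u.ravel(),v.ravel()]
    P,z=pts(c,uv); P[z==0]=np.nan; return P.reshape(420,560,3)
P=cloud(c);Q=cloud(s)
hsv=cv2.cvtColor(c["frame"],cv2.COLOR_BGR2HSV)
# cup rim: points z .058-.072 around
for n,X,(u,v) in (("top",P,(373,232)),("scene",Q,(198,173))):
    W=X[v-25:v+25,u-25:u+25].reshape(-1,3); m=(W[:,2]>.056)&(W[:,2]<.075)
    W=W[m]; ctr=X[v-3:v+4,u-3:u+4].reshape(-1,3).mean(0)
    W=W[np.linalg.norm(W[:,:2]-ctr[:2],axis=1)<.05]
    A=np.c_[2*W[:,:2],np.ones(len(W))]; x=np.linalg.lstsq(A,(W[:,:2]**2).sum(1),rcond=None)[0]
    print(n,"cup",ctr,x[:2],np.sqrt(x[2]+x[0]**2+x[1]**2),len(W))
for (u,v) in ((356,188),(415,226),(347,276),(406,270)):
    W=P[v-18:v+18,u-18:u+18].reshape(-1,3); W=W[(W[:,2]>.056)&(W[:,2]<.075)]; print("other",(W.min(0)+W.max(0))/2,len(W))
# housing: points z .07-.085
W=P[140:260,215:340].reshape(-1,3); W=W[(W[:,2]>.072)&(W[:,2]<.088)]
r=cv2.minAreaRect(W[:,:2].astype(np.float32)*1000); print("rect z~.08",r,len(W),cv2.boxPoints(r).round(1).tolist())
# flange
W=P[140:260,215:340].reshape(-1,3); W=W[(W[:,2]>.003)&(W[:,2]<.01)]; r=cv2.minAreaRect(W[:,:2].astype(np.float32)*1000); print("flange",r,len(W))
# cover: z>.1
for n,W in (("top",P[140:260,200:260].reshape(-1,3)),("scene",Q[150:270,290:340].reshape(-1,3))):
    W=W[(W[:,2]>.1)&(W[:,2]<.4)]
    for it in range(3):
        m=W.mean(0); n_=np.linalg.svd(W-m,full_matrices=False)[2][2]; W=W[abs((W-m)@n_)<.006]
    print(n,m,n_,len(W),W.min(0),W.max(0))
big=cv2.resize(c["frame"][140:295,200:430],None,fx=3.4,fy=3.4,interpolation=cv2.INTER_CUBIC)
cv2.imwrite("pics/crop.png",big)
for (u,v) in ((155,240),(117,167),(412,171),(455,256)): print((u,v),P[v,u])
E
```

```text
top cup [ 0.45860625 -0.30702187  0.01446223] [ 0.4520661  -0.29857851] 0.033729760952452816 125
scene cup [ 0.44071271 -0.31009767  0.01787141] [ 0.45659492 -0.29817283] 0.03376429203606474 104
other [ 0.56965496 -0.25511353  0.06386983] 119
other [ 0.46926737 -0.40821002  0.06387823] 129
other [ 0.33826412 -0.22689541  0.06310113] 120
other [ 0.35559539 -0.37888814  0.06379842] 132
rect z~.08 ((542.4651489257812, -52.25914001464844), (190.98916625976562, 192.45016479492188), 13.360926628112793) 1550 [[427.29998779296875, 19.299999237060547], [471.79998779296875, -167.89999389648438], [657.5999755859375, -123.80000305175781], [613.0999755859375, 63.400001525878906]]
flange ((553.6116943359375, -43.99078369140625), (337.9106140136719, 352.82427978515625), 0.15436147153377533) 2093
top [0.51263825 0.06512337 0.19505476] [-0.22215041  0.94612167 -0.23559069] 1700 [0.41892994 0.02175153 0.10000165] [0.61093196 0.10575661 0.26891322]
scene [0.52668877 0.06840489 0.19294088] [-0.21886699  0.94551621 -0.24103183] 1098 [0.42155318 0.02402486 0.10011849] [0.61485372 0.10662096 0.26799082]
(155, 240) [0.42866165 0.27015845 0.08795087]
(117, 167) [0.64177704 0.40553129 0.00720912]
(412, 171) [ 0.62994394 -0.42018253  0.01357376]
(455, 256) [ 0.3934543  -0.52233672  0.02380285]
```

View pics/crop.png

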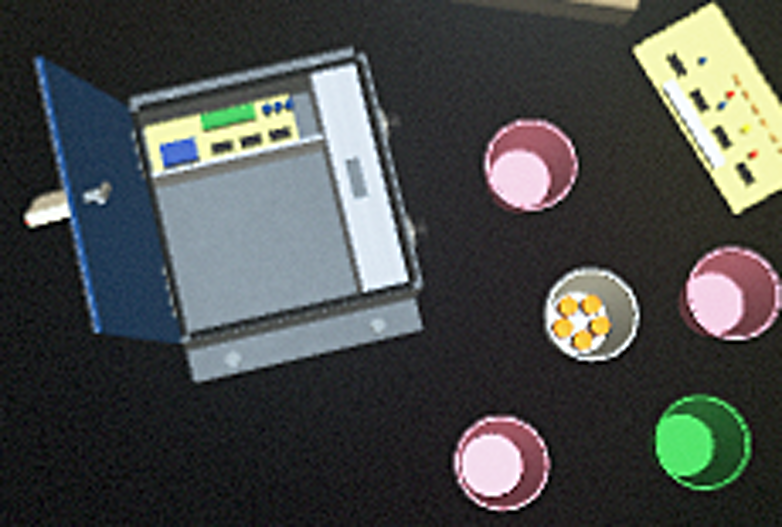

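The crop confirms the choice: a white cup with five orange capsules, crop (592,314), standing between pink and green ones. The housing's ledge slot is at crop (357,178), and the cover leans just past upright.

Measured values:
- **Cup:** (0.454, -0.298)
- **Housing:** centre (0.5425, -0.052), yaw 13.3°
- **Cover angle:** about 1.8 rad

The plan is to grip the cup from the outer side with the tool tilted 50°, pour by rolling the wrist, and then close the cover.

```bash
cat >> h.py <<'E'
YAW=np.radians(13.3); C=np.array([.5425,-.0523,0])
def H(x,y,z): 
    return C+np.array([np.cos(YAW)*x-np.sin(YAW)*y, np.sin(YAW)*x+np.cos(YAW)*y, z])
def ori(bear,alpha,roll=0,down_x=None):
    # tool z tilted alpha from down towards bearing; x above bearing; then roll about tool z
    b,a=np.radians([bear,alpha]); i=np.array([np.cos(b),np.sin(b),0]); k=np.array([0,0,1.])
    z=i*np.sin(a)-k*np.cos(a); x=i*np.cos(a)+k*np.sin(a)
    return np.c_[x,np.cross(z,x),z]@R.from_euler('z',roll,degrees=True).as_matrix()
def go(p,Rm,grasp=None):
    """p: TCP target, or grasp point if grasp is its distance behind the TCP"""
    p=np.array(p,float)
    if grasp: p=p+Rm[:,2]*grasp
    T,o=pose(); s=T[:3,:3].T@(p-T[:3,3])*100; r=R.from_matrix(T[:3,:3].T@Rm).as_rotvec(degrees=True)
    print("shift",s.round(2),"rot",r.round(1),"|",np.linalg.norm(s).round(1),np.linalg.norm(r).round(1),"tcp",p.round(3)); 
def st():
    o=status.get_obs(); print({k:np.round(o[k],3).tolist() for k in("time_s","q","eef_pos","eef_rot","wrist_force","opening","grasp_force")})
CUP=np.array([.4545,-.2984,0])
E
python3 - <<'E'
from h import *
Rg=ori(152,50)
go([.52,.1,.42],ori(152,20)); 
b=Rg[:,2]
go(CUP+[0,0,.042]-b*.13,Rg,.017)
E
```

```text
shift [-42.13 -25.41 -18.91] rot [-0.3 20.   1.6] | 52.7 20.1 tcp [0.52 0.1  0.42]
shift [-62.64 -64.22  11.66] rot [-0.8 50.   1.5] | 90.5 50.0 tcp [ 0.531 -0.339  0.115]
```

```bash
python3 -m handwheel '[[[0.98,-10,-6,-10,0,5,0],[0.98,-18,-10,-19,0,10,0],[0.98,-42,-25,-19,0,20,0],[0.98,-42,-25,-19,0,20,0],[0.98,-42,-25,-19,0,20,0],[0.98,-42,-25,-19,0,20,0],[0.98,-42,-25,-19,0,20,0],[0.98,-42,-25,-19,0,20,0]]]'; python3 - <<'E'
from h import *
st()
Rg=ori(152,50); b=Rg[:,2]
go(CUP+[0,0,.042]-b*.24,Rg,.017)
go(CUP+[0,0,.042]-b*.13,Rg,.017)
E
```

```text
time_s: 1.2
eef_pos: [0.5033, 0.131, 0.4127]
eef_rot: [-0.169, 0.225, 0.959, 0.04]
wrist_force: [0.4, 0.5, -0.5]
opening: 0.989
grasp_force: 0.0
{'time_s': 1.2, 'q': [-0.059, 0.171, 1.298, 0.147, 1.991, -1.13], 'eef_pos': [0.503, 0.131, 0.413], 'eef_rot': [-0.169, 0.225, 0.959, 0.04], 'wrist_force': [0.394, 0.527, -0.523], 'opening': 0.989, 'grasp_force': 0.0}
shift [-37.66 -41.1   10.48] rot [-0.9 30.   1.3] | 56.7 30.0 tcp [ 0.605 -0.379  0.185]
shift [-32.17 -40.87  20.  ] rot [-0.9 30.   1.3] | 55.7 30.0 tcp [ 0.531 -0.339  0.115]
```

```bash
python3 -m handwheel '[[[0.98,-37.7,-41.1,10.5,0,30,0],[0.98,-37.7,-41.1,10.5,0,30,0],[0.98,-37.7,-41.1,10.5,0,30,0],[0.98,-37.7,-41.1,10.5,0,30,0],[0.98,-37.7,-41.1,10.5,0,30,0],[0.98,-37.7,-41.1,10.5,0,30,0],[0.98,-37.7,-41.1,10.5,0,30,0],[0.98,-37.7,-41.1,10.5,0,30,0],[0.98,-37.7,-41.1,10.5,0,30,0],[0.98,-37.7,-41.1,10.5,0,30,0]]]'; python3 - <<'E'
from h import *
st()
Rg=ori(152,50); b=Rg[:,2]
go(CUP+[0,0,.042]-b*.13,Rg,.017)
go(CUP+[0,0,.042],Rg,.017)
c=cam("wrist"); cv2.imwrite("pics/w1.png",c["frame"])
v,u=np.mgrid[0:420:2,0:560:2]; uv=np.c_[u.ravel(),v.ravel()]; P,z=pts(c,uv); hsv=cv2.cvtColor(c["frame"],cv2.COLOR_BGR2HSV)[::2,::2].reshape(-1,3)
m=(z>0)&(P[:,2]>.058)&(P[:,2]<.072)&(np.linalg.norm(P[:,:2]-CUP[:2],axis=1)<.05)&(hsv[:,1]<90)
W=P[m]; A=np.c_[2*W[:,:2],np.ones(len(W))]; x=np.linalg.lstsq(A,(W[:,:2]**2).sum(1),rcond=None)[0]
print(len(W),x[:2],np.sqrt(x[2]+x[0]**2+x[1]**2),W.min(0),W.max(0))
E
```

```text
time_s: 2.45
eef_pos: [0.5865, -0.3705, 0.1734]
eef_rot: [-0.415, 0.208, 0.88, 0.099]
wrist_force: [0.4, 0.8, -0.7]
opening: 0.986
grasp_force: 0.0
{'time_s': 2.45, 'q': [-0.664, 1.248, 0.305, -0.238, 2.446, -1.884], 'eef_pos': [0.587, -0.371, 0.173], 'eef_rot': [-0.415, 0.208, 0.88, 0.099], 'wrist_force': [0.449, 0.837, -0.673], 'opening': 0.986, 'grasp_force': 0.0}
shift [-0.47  0.31  8.66] rot [-1.  -0.5  1. ] | 8.7 1.4 tcp [ 0.531 -0.339  0.115]
shift [-0.58  0.53 21.66] rot [-1.  -0.5  1. ] | 21.7 1.4 tcp [ 0.443 -0.292  0.031]
247 [ 0.4556458  -0.29988347] 0.033964926519820436 [ 0.4184155  -0.33490556  0.05802811] [ 0.49047778 -0.26457802  0.06845489]
```

View pics/w1.png

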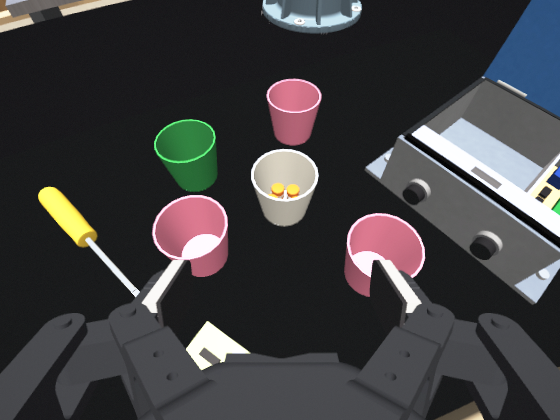

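The white cup is at (285,188), centred between the fingers. Pink cups flank it at (191,236) and (383,255), and the path clears them.

```bash
python3 -m handwheel '[[[0.98,-0.5,0.4,8.7,-1,-0.5,1],[0.98,-0.5,0.4,8.7,-1,-0.5,1],[0.98,-0.5,0.5,13,-1,-0.5,1],[0.98,-0.55,0.5,17,-1,-0.5,1],[0.98,-0.6,0.5,20,-1,-0.5,1],[0.98,-0.6,0.5,21.6,-1,-0.5,1],[0.98,-0.6,0.5,21.6,-1,-0.5,1],[0.98,-0.6,0.5,21.6,-1,-0.5,1]]]'; python3 - <<'E'
from h import *
st()
Rg=ori(152,50)
go([.455,-.2993,.042],Rg,.017)
E
```

```text
time_s: 3.5
eef_pos: [0.4517, -0.2938, 0.0405]
eef_rot: [-0.401, 0.219, 0.884, 0.097]
wrist_force: [0.6, 0.3, -0.1]
opening: 0.992
grasp_force: 0.0
{'time_s': 3.5, 'q': [-0.699, 0.948, 1.115, -0.174, 1.913, -1.771], 'eef_pos': [0.452, -0.294, 0.041], 'eef_rot': [-0.401, 0.219, 0.884, 0.097], 'wrist_force': [0.623, 0.283, -0.111], 'opening': 0.992, 'grasp_force': 0.0}
shift [-0.21 -0.32  1.19] rot [-0.4  1.2  0. ] | 1.3 1.3 tcp [ 0.444 -0.293  0.031]
```

```bash
python3 -m handwheel '[[[0.98,-0.2,-0.2,0.8,0,1,0],[0.98,-0.2,-0.2,0.8,0,1,0],[-1,-0.2,-0.2,0.8,0,1,0],[-1,-0.2,-0.2,0.8,0,1,0],[-1,-0.2,-0.2,0.8,0,1,0],[-1,-0.2,-0.2,0.8,0,1,0],[-1,-0.2,-0.2,0.8,0,1,0]]]'; python3 - <<'E'
from h import *
st()
Rg=ori(152,50)
go([.455,-.2993,.042],Rg,.017)
E
```

```text
time_s: 4.38
eef_pos: [0.4452, -0.2934, 0.0348]
eef_rot: [-0.411, 0.218, 0.879, 0.1]
wrist_force: [-0.5, 1.8, 13.8]
opening: 0.781
grasp_force: 66.4
{'time_s': 4.375, 'q': [-0.703, 0.962, 1.115, -0.18, 1.921, -1.771], 'eef_pos': [0.445, -0.293, 0.035], 'eef_rot': [-0.411, 0.218, 0.879, 0.1], 'wrist_force': [-0.506, 1.825, 13.849], 'opening': 0.781, 'grasp_force': 66.416}
shift [-0.19 -0.06  0.36] rot [-0.3 -0.1 -0.1] | 0.4 0.3 tcp [ 0.444 -0.293  0.031]
```

```bash
python3 - <<'E'
from h import *
T,o=pose(); Rg=T[:3,:3]
go(T[:3,3]+[0,0,.2],Rg)
E
```

```text
shift [ 15.34  -0.08 -12.83] rot [0. 0. 0.] | 20.0 0.0 tcp [ 0.445 -0.293  0.235]
```

```bash
python3 -m handwheel '[[[-1,0.8,0,-0.7,0,0,0],[-1,2.5,0,-2.1,0,0,0],[-1,5.5,0,-4.6,0,0,0],[-1,9,0,-7.5,0,0,0],[-1,12.5,0,-10.5,0,0,0],[-1,15.3,0,-12.8,0,0,0],[-1,15.3,0,-12.8,0,0,0]]]'; python3 - <<'E'
from h import *
st()
go(H(-.05,.005,.165),ori(178,50),.017)
go(H(-.05,.005,.165),ori(178,50,130),.017)
go(H(-.05,.005,.165),ori(178,50,-130),.017)
c=cam("wrist"); cv2.imwrite("pics/w2.png",c["frame"])
E
```

```text
time_s: 5.25
eef_pos: [0.4459, -0.2933, 0.2355]
eef_rot: [-0.408, 0.219, 0.881, 0.099]
wrist_force: [-0.7, -0.1, -2.2]
opening: 0.785
grasp_force: 65.9
{'time_s': 5.25, 'q': [-0.703, 0.712, 1.094, -0.206, 2.179, -1.829], 'eef_pos': [0.446, -0.293, 0.236], 'eef_rot': [-0.408, 0.219, 0.881, 0.099], 'wrist_force': [-0.686, -0.125, -2.219], 'opening': 0.785, 'grasp_force': 65.93}
shift [-0.98 22.39 11.27] rot [ 19.5   0.3 -16.8] | 25.1 25.8 tcp [ 0.48  -0.058  0.154]
shift [-0.98 22.39 11.27] rot [ 10.1 -20.6 111.8] | 25.1 114.1 tcp [ 0.48  -0.058  0.154]
shift [-0.98 22.39 11.27] rot [  10.6   23.7 -145.2] | 25.1 147.5 tcp [ 0.48  -0.058  0.154]
```

View pics/w2.png

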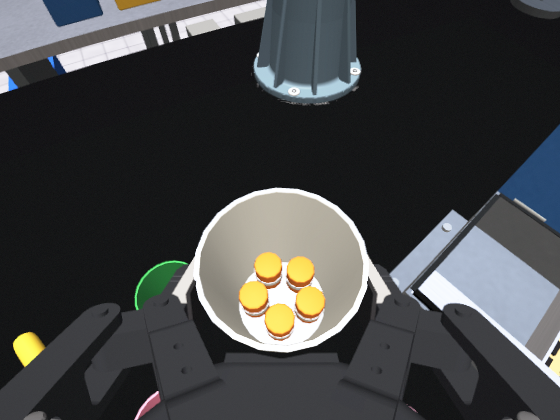

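The cup is held at (282,270) with all five capsules inside it.

```bash
python3 -m handwheel '[[[-1,-0.2,4,2,4,0,-3],[-1,-0.4,9,4.5,8,0,-7],[-1,-0.6,14,7,12,0,-10],[-1,-0.8,18.5,9.3,16,0,-14],[-1,-1,22.4,11.3,19.5,0,-17],[-1,-1,22.4,11.3,19.5,0,-17],[-1,-1,22.4,11.3,19.5,0,-17]]]'; python3 - <<'E'
from h import *
st()
go(H(-.05,.005,.165),ori(178,50),.017)
go(H(-.05,.005,.165),ori(178,50,60),.017)
go(H(-.05,.005,.165),ori(178,50,120),.017)
go(H(-.05,.005,.165),ori(178,50,170),.017)
go(H(-.05,.005,.165),ori(178,75,180),.017)
E
```

```text
time_s: 6.18
eef_pos: [0.4773, -0.0568, 0.1496]
eef_rot: [-0.423, 0.014, 0.906, 0.01]
wrist_force: [0.6, -0.1, -0.7]
opening: 0.787
grasp_force: 66.1
{'time_s': 6.175, 'q': [-0.255, 0.705, 1.298, -0.182, 1.995, -1.795], 'eef_pos': [0.477, -0.057, 0.15], 'eef_rot': [-0.423, 0.014, 0.906, 0.01], 'wrist_force': [0.585, -0.102, -0.674], 'opening': 0.787, 'grasp_force': 66.124}
shift [ 0.19 -0.16 -0.47] rot [ 0.1 -0.1  0.4] | 0.5 0.4 tcp [ 0.48  -0.058  0.154]
shift [ 0.19 -0.16 -0.47] rot [ 0.1 -0.2 60.4] | 0.5 60.4 tcp [ 0.48  -0.058  0.154]
shift [ 0.19 -0.16 -0.47] rot [ -0.   -0.2 120.4] | 0.5 120.4 tcp [ 0.48  -0.058  0.154]
shift [ 0.19 -0.16 -0.47] rot [-1.000e-01 -2.000e-01  1.704e+02] | 0.5 170.4 tcp [ 0.48  -0.058  0.154]
shift [ 0.91 -0.15 -0.63] rot [-3.870e+01  1.000e-01 -1.754e+02] | 1.1 179.6 tcp [ 0.476 -0.058  0.161]
```

```bash
python3 -m handwheel '[[[-1,0.2,0,-0.5,0,0,10],[-1,0.2,0,-0.5,0,0,20],[-1,0.2,0,-0.5,0,0,30],[-1,0.2,0,-0.5,0,0,40],[-1,0.2,0,-0.5,0,0,50],[-1,0.2,0,-0.5,0,0,60],[-1,0.2,0,-0.5,0,0,70],[-1,0.2,0,-0.5,0,0,80],[-1,0.2,0,-0.5,0,0,90],[-1,0.2,0,-0.5,0,0,100]]]'; python3 - <<'E'
from h import *
st()
go(H(-.05,.005,.165),ori(178,50,130),.017)
go(H(-.05,.005,.165),ori(178,50,170),.017)
go(H(-.05,.01,.165),ori(178,75,180),.017)
go(H(-.05,.01,.165),ori(178,80,180),.017)
E
```

```text
time_s: 7.42
eef_pos: [0.4803, -0.0588, 0.1552]
eef_rot: [-0.279, 0.706, 0.569, -0.318]
wrist_force: [-0.1, -0.8, -0.6]
opening: 0.779
grasp_force: 66.2
{'time_s': 7.425, 'q': [-0.258, 0.702, 1.288, -0.182, 2.005, -0.045], 'eef_pos': [0.48, -0.059, 0.155], 'eef_rot': [-0.279, 0.706, 0.569, -0.318], 'wrist_force': [-0.141, -0.768, -0.618], 'opening': 0.779, 'grasp_force': 66.214}
shift [0.04 0.04 0.12] rot [-0.1 -0.3 29.9] | 0.1 29.9 tcp [ 0.48  -0.058  0.154]
shift [0.04 0.04 0.12] rot [-0.2 -0.2 69.9] | 0.1 69.9 tcp [ 0.48  -0.058  0.154]
shift [ 0.37 -0.84  0.06] rot [ 17.2 -21.   78.6] | 0.9 83.1 tcp [ 0.475 -0.053  0.161]
shift [ 0.35 -0.97 -0.01] rot [ 20.6 -25.2  78. ] | 1.0 84.5 tcp [ 0.475 -0.053  0.162]
```

```bash
python3 -m handwheel '[[[-1,0,0,0,0,0,10],[-1,0,0,0,0,0,20],[-1,0,0,0,0,0,30],[-1,0.1,-0.2,0,4,-5,40],[-1,0.2,-0.4,0,8,-10,50],[-1,0.3,-0.6,0,13,-16,60],[-1,0.3,-0.8,0,17,-20,70],[-1,0.4,-1,0,21,-25,78],[-1,0.4,-1,0,21,-25,78],[-1,0.4,-1,0,21,-25,78]]]'; python3 - <<'E'
from h import *
st()
c=cam("top"); s=cam("scene"); cv2.imwrite("pics/t3.png",np.vstack([cv2.resize(c["frame"][130:260,200:340],None,fx=3,fy=3)[:, :420],cv2.resize(s["frame"][130:190+90,180:350],(420,300))])[:600])
go(H(-.05,.01,.165),ori(178,80,180),.017)
E
```

```text
time_s: 8.68
eef_pos: [0.4743, -0.0529, 0.1612]
eef_rot: [-0.015, 0.765, -0.012, -0.644]
wrist_force: [0.4, 0.1, -0.5]
opening: 0.784
grasp_force: 66.3
{'time_s': 8.675, 'q': [-0.231, 1.025, 1.055, -0.297, 2.436, 1.301], 'eef_pos': [0.474, -0.053, 0.161], 'eef_rot': [-0.015, 0.765, -0.012, -0.644], 'wrist_force': [0.39, 0.071, -0.453], 'opening': 0.784, 'grasp_force': 66.312}
shift [ 0.03  0.13 -0.  ] rot [-0.1  0.   0.4] | 0.1 0.5 tcp [ 0.475 -0.053  0.162]
```

View pics/t3.png

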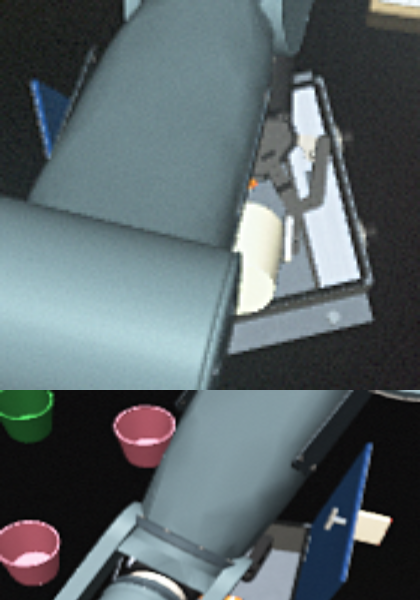

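The pour pose was reached, but the arm hides the mouth. I'll roll back and look inside the cup.

```bash
python3 -m handwheel '[[[-1,0,0,0,0,0,0],[-1,0,0,0,0,0,-10],[-1,0,0,0,0,0,-20],[-1,0,0,0,0,0,-30],[-1,0,0,0,0,0,-40],[-1,0,0,0,0,0,-50],[-1,0,0,0,0,0,-60],[-1,0,0,0,0,0,-70],[-1,0,0,0,0,0,-80],[-1,0,0,0,0,0,-90]]]'; python3 - <<'E'
from h import *
st()
go(np.array([.49,-.09,.24]),ori(178,50),.017)
E
```

```text
time_s: 10.02
eef_pos: [0.4749, -0.0511, 0.1629]
eef_rot: [-0.465, 0.547, 0.536, -0.444]
wrist_force: [0.2, -0.1, -0.7]
opening: 0.784
grasp_force: 66.3
{'time_s': 10.025, 'q': [-0.228, 1.021, 1.055, -0.297, 2.436, -0.276], 'eef_pos': [0.475, -0.051, 0.163], 'eef_rot': [-0.465, 0.547, 0.536, -0.444], 'wrist_force': [0.155, -0.124, -0.717], 'opening': 0.784, 'grasp_force': 66.292}
shift [-3.75 -6.51 -1.48] rot [-23.4 -23.6 -87. ] | 7.7 93.1 tcp [ 0.477 -0.09   0.229]
```

```bash
python3 -m handwheel '[[[-1,-0.4,-0.7,-0.2,-2.4,-2.4,-8.7],[-1,-0.8,-1.3,-0.3,-4.8,-4.8,-17.4],[-1,-1.2,-2,-0.5,-7.2,-7.2,-26],[-1,-1.6,-2.6,-0.6,-9.6,-9.6,-35],[-1,-2,-3.3,-0.8,-12,-12,-44],[-1,-2.4,-4,-1,-14.4,-14.4,-53],[-1,-2.8,-4.8,-1.2,-17,-17,-62],[-1,-3.2,-5.6,-1.3,-20,-20,-72],[-1,-3.8,-6.5,-1.5,-22,-22,-81],[-1,-3.8,-6.5,-1.5,-23.5,-23.5,-87]]]'; python3 - <<'E'
from h import *
st()
c=cam("wrist"); t=cam("top")
print([int((cv2.inRange(cv2.cvtColor(f,cv2.COLOR_BGR2HSV),(8,150,120),(22,255,255))>0).sum()) for f in (c["frame"],t["frame"])])
cv2.imwrite("pics/w4.png",c["frame"])
go(CUP+[0,0,.242],ori(152,50),.017)
E
```

```text
time_s: 11.28
eef_pos: [0.4775, -0.0902, 0.2305]
eef_rot: [-0.421, 0.017, 0.907, 0.007]
wrist_force: [0.3, 0.7, -0.7]
opening: 0.786
grasp_force: 66.3
{'time_s': 11.275, 'q': [-0.299, 0.614, 1.26, -0.234, 2.107, -1.862], 'eef_pos': [0.478, -0.09, 0.231], 'eef_rot': [-0.421, 0.017, 0.907, 0.007], 'wrist_force': [0.307, 0.675, -0.656], 'opening': 0.786, 'grasp_force': 66.348}
[0, 317]
shift [  1.69 -20.32   2.01] rot [-19.9   0.2  16.4] | 20.5 25.8 tcp [ 0.443 -0.292  0.231]
```

View pics/w4.png

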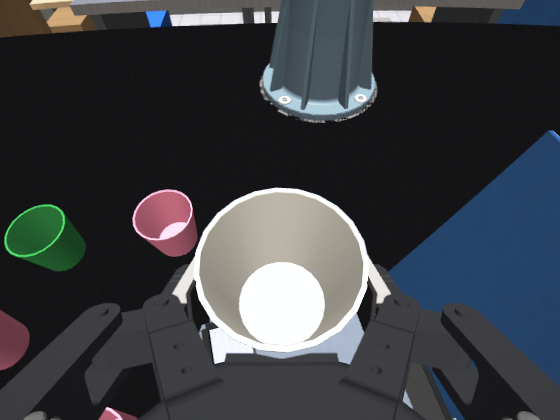

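The cup is empty: its floor is bare at (283,303). Returning it to its spot.

```bash
python3 -m handwheel '[[[-1,0.4,-5,0.5,-5,0,4],[-1,0.8,-10,1,-10,0,8],[-1,1.3,-15,1.5,-15,0,12],[-1,1.7,-20.3,2,-20,0,16.4],[-1,1.7,-20.3,2,-20,0,16.4],[-1,1.7,-20.3,2,-20,0,16.4]]]'; python3 - <<'E'
from h import *
st()
go(np.array([.4452,-.2934,.055]),ori(152,50))
go(np.array([.4452,-.2934,.036]),ori(152,50))
t=cam("top"); m=cv2.inRange(cv2.cvtColor(t["frame"],cv2.COLOR_BGR2HSV),(8,150,120),(22,255,255))
n,_,s,ce=cv2.connectedComponentsWithStats(m)
for i in range(1,n):
    if s[i,4]>5:
        p,_=pts(t,ce[i].round()); d=p[0]-C; print(s[i,4],ce[i].round(),p[0].round(3),"housing",round(np.cos(YAW)*d[0]+np.sin(YAW)*d[1],3),round(-np.sin(YAW)*d[0]+np.cos(YAW)*d[1],3))
E
```

```text
time_s: 12.12
eef_pos: [0.4428, -0.2913, 0.2295]
eef_rot: [-0.411, 0.22, 0.879, 0.103]
wrist_force: [0.1, 0.4, -0.5]
opening: 0.784
grasp_force: 66.3
{'time_s': 12.125, 'q': [-0.706, 0.715, 1.105, -0.2, 2.174, -1.824], 'eef_pos': [0.443, -0.291, 0.23], 'eef_rot': [-0.411, 0.22, 0.879, 0.103], 'wrist_force': [0.108, 0.368, -0.51], 'opening': 0.784, 'grasp_force': 66.346}
shift [-13.58  -0.06  10.96] rot [ 0.1 -0.1 -0.1] | 17.5 0.1 tcp [ 0.445 -0.293  0.055]
shift [-15.04  -0.06  12.18] rot [ 0.1 -0.1 -0.1] | 19.4 0.1 tcp [ 0.445 -0.293  0.036]
9 [283. 189.] [ 0.577 -0.061  0.02 ] housing 0.032 -0.016
25 [261. 195.] [0.56  0.    0.022] housing 0.029 0.047
18 [278. 194.] [ 0.564 -0.047  0.015] housing 0.022 0.0
10 [281. 200.] [ 0.545 -0.055  0.028] housing 0.002 -0.003
70 [159. 244.] [0.419 0.261 0.08 ] housing -0.048 0.334
7 [534. 408.] [ 0.023 -0.672  0.074] housing -0.649 -0.483
6 [550. 408.] [ 0.024 -0.709  0.075] housing -0.656 -0.52
12 [557. 412.] [ 0.013 -0.728  0.069] housing -0.671 -0.536
6 [530. 413.] [ 0.01  -0.663  0.07 ] housing -0.659 -0.472
8 [537. 414.] [ 0.007 -0.681  0.068] housing -0.665 -0.489
```

```bash
python3 -m handwheel '[[[-1,-4,0,3.2,0,0,0],[-1,-8.5,0,6.9,0,0,0],[-1,-12,0,9.7,0,0,0],[-1,-13.6,0,11,0,0,0],[-1,-14.4,0,11.6,0,0,0],[-1,-14.8,0,12,0,0,0],[-1,-15,0,12.1,0,0,0],[-1,-15.1,0,12.2,0,0,0]]]'; python3 - <<'E'
from h import *
st()
E
```

```text
time_s: 13.18
eef_pos: [0.4466, -0.2938, 0.0367]
eef_rot: [-0.409, 0.22, 0.88, 0.102]
wrist_force: [0.8, -0.2, -0.5]
opening: 0.783
grasp_force: 66.3
{'time_s': 13.175, 'q': [-0.705, 0.96, 1.113, -0.175, 1.923, -1.771], 'eef_pos': [0.447, -0.294, 0.037], 'eef_rot': [-0.409, 0.22, 0.88, 0.102], 'wrist_force': [0.834, -0.214, -0.517], 'opening': 0.783, 'grasp_force': 66.333}
```

Not touching yet, so lower in small steps.

```bash
python3 -m handwheel '[[[-1,-0.1,0,0.1,0,0,0],[-1,-0.1,0,0.1,0,0,0]]]'; python3 -m handwheel '[[[-1,-0.15,0,0.13,0,0,0],[-1,-0.15,0,0.13,0,0,0]]]'
```

```text
time_s: 13.42
eef_pos: [0.4462, -0.2934, 0.035]
eef_rot: [-0.41, 0.22, 0.879, 0.102]
wrist_force: [-0.0, -1.0, 1.7]
opening: 0.783
grasp_force: 66.3
time_s: 13.68
eef_pos: [0.4463, -0.2934, 0.0349]
eef_rot: [-0.411, 0.22, 0.879, 0.102]
wrist_force: [-0.0, 1.1, 11.9]
opening: 0.785
grasp_force: 65.8
```

```bash
python3 -m handwheel '[[[0.98,0.05,0,0,0,0,0],[0.98,0.05,0,0,0,0,0],[0.98,0.05,0,0,0,0,0],[0.98,0.05,0,-1.5,0,0,0],[0.98,0.05,0,-5,0,0,0],[0.98,0.05,0,-10,0,0,0],[0.98,0.05,0,-15,0,0,0],[0.98,4,0,-18,0,0,0],[0.98,12,0,-20,0,0,0],[0.98,12,0,-20,0,0,0]]]'; python3 - <<'E'
from h import *
st()
c=cam("wrist"); cv2.imwrite("pics/w5.png",c["frame"])
v,u=np.mgrid[0:420:2,0:560:2]; uv=np.c_[u.ravel(),v.ravel()]; P,z=pts(c,uv)
m=(z>0)&(P[:,2]>.058)&(P[:,2]<.072)&(np.linalg.norm(P[:,:2]-CUP[:2],axis=1)<.05)
W=P[m]; A=np.c_[2*W[:,:2],np.ones(len(W))]; x=np.linalg.lstsq(A,(W[:,:2]**2).sum(1),rcond=None)[0]
print(len(W),x[:2],np.sqrt(x[2]+x[0]**2+x[1]**2),W.min(0),W.max(0))
t=cam("top"); f=t["frame"][135:260,195:330]; cv2.imwrite("pics/t5.png",cv2.resize(f,None,fx=4,fy=4,interpolation=cv2.INTER_CUBIC))
P,z=pts(t,[[211,200],[214,198],[217,196],[208,202]]); print(P)
# wing points in scene depth
s=cam("scene"); v,u=np.mgrid[150:270,300:350]; P,z=pts(s,np.c_[u.ravel(),v.ravel()]); h=cv2.cvtColor(s["frame"],cv2.COLOR_BGR2HSV)[150:270,300:350].reshape(-1,3)
m=(z>0)&(P[:,2]>.1)&(P[:,1]>.03)&(h[:,1]<110)&(h[:,2]>120); print(m.sum(),P[m].round(3)[::6])
E
```

```text
time_s: 14.92
eef_pos: [0.5133, -0.3293, 0.2568]
eef_rot: [-0.408, 0.22, 0.88, 0.101]
wrist_force: [0.4, -0.8, 1.0]
opening: 0.995
grasp_force: 0.0
{'time_s': 14.925, 'q': [-0.686, 0.884, 0.771, -0.208, 2.334, -1.842], 'eef_pos': [0.513, -0.329, 0.257], 'eef_rot': [-0.408, 0.22, 0.88, 0.101], 'wrist_force': [0.449, -0.805, 0.974], 'opening': 0.995, 'grasp_force': 0.0}
178 [ 0.45743185 -0.29826125] 0.03396715772771702 [ 0.42157502 -0.33351253  0.05832809] [ 0.49240765 -0.26271039  0.06856693]
[[0.50856515 0.10803688 0.22942256]
 [0.5138509  0.1015954  0.2263934 ]
 [0.56051226 0.12409328 0.00205106]
 [0.54333298 0.14880508 0.00249386]]
235 [[0.426 0.066 0.266]
 [0.464 0.075 0.263]
 [0.468 0.053 0.186]
 [0.516 0.064 0.248]
 [0.517 0.063 0.245]
 [0.505 0.092 0.245]
 [0.517 0.065 0.243]
 [0.507 0.091 0.244]
 [0.502 0.103 0.244]
 [0.515 0.07  0.237]
 [0.509 0.091 0.243]
 [0.504 0.104 0.244]
 [0.523 0.067 0.243]
 [0.512 0.088 0.241]
 [0.508 0.101 0.243]
 [0.5   0.113 0.239]
 [0.518 0.073 0.236]
 [0.512 0.095 0.241]
 [0.505 0.107 0.238]
 [0.532 0.089 0.261]
 [0.514 0.098 0.241]
 [0.507 0.11  0.239]
 [0.516 0.088 0.234]
 [0.512 0.101 0.236]
 [0.505 0.113 0.234]
 [0.516 0.095 0.234]
 [0.512 0.108 0.235]
 [0.518 0.091 0.23 ]
 [0.513 0.104 0.231]
 [0.519 0.089 0.226]
 [0.515 0.105 0.23 ]
 [0.521 0.09  0.226]
 [0.515 0.103 0.225]
 [0.548 0.095 0.262]
 [0.519 0.102 0.225]
 [0.522 0.094 0.221]
 [0.516 0.106 0.22 ]
 [0.518 0.105 0.217]
 [0.561 0.097 0.263]
 [0.597 0.106 0.264]]
```

View pics/t5.png

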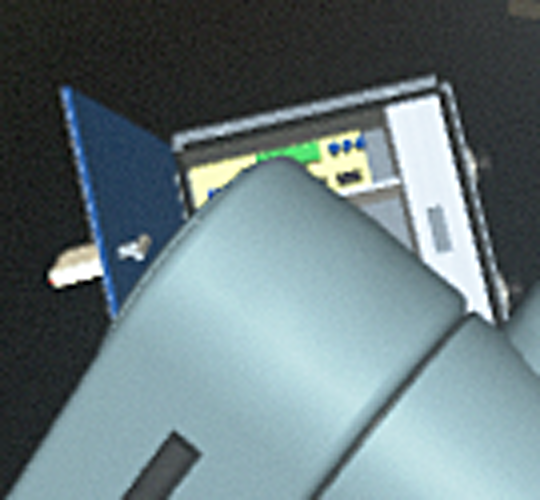

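The cup stands upright at (0.457,-0.298), its rim level at 66 mm. The cover is still open, with its wing at (80,268) on the far side. Next I'll go behind the cover with the fingers shut.

```bash
python3 - <<'E'
from h import *
Rp=ori(103.3,0)
go([.50,-.25,.45],ori(152,30))
go(H(-.055,.17,.42),Rp)
go(H(-.055,.20,.235),Rp)
E
```

```text
shift [18.17  6.35 -8.91] rot [  0.  -19.9  -0.1] | 21.2 19.9 tcp [ 0.5  -0.25  0.45]
shift [29.37 34.91  9.01] rot [-21.1 -46.7  45.4] | 46.5 68.5 tcp [0.45 0.1  0.42]
shift [16.51 37.17 22.45] rot [-21.1 -46.7  45.4] | 46.5 68.5 tcp [0.443 0.13  0.235]
```

```bash
python3 -m handwheel '[[[-1,6,2,-3,-2,-8,4],[-1,12,4,-6,-5,-15,9],[-1,18,7,-8,-8,-22,15],[-1,21,13,-5,-10,-28,21],[-1,24,19,-1,-13,-33,27],[-1,27,25,3,-16,-38,33],[-1,29.4,31,7,-19,-43,40],[-1,29.4,35,9,-21,-47,45],[-1,29.4,35,9,-21,-47,45],[-1,29.4,35,9,-21,-47,45]]]'; python3 - <<'E'
from h import *
st()
Rp=ori(103.3,0)
go(H(-.055,.20,.40),Rp)
go(H(-.055,.20,.235),Rp)
for th in (1.8,):pass
E
```

```text
time_s: 16.32
eef_pos: [0.4495, 0.1044, 0.4182]
eef_rot: [-0.001, 0.615, 0.789, -0.001]
wrist_force: [-0.1, -1.2, 0.4]
opening: -0.008
grasp_force: 0.0
{'time_s': 16.325, 'q': [-0.03, -0.171, 1.592, 0.0, 1.723, -0.276], 'eef_pos': [0.45, 0.104, 0.418], 'eef_rot': [-0.001, 0.615, 0.789, -0.001], 'wrist_force': [-0.074, -1.156, 0.377], 'opening': -0.008, 'grasp_force': 0.0}
shift [ 2.61 -0.01  1.82] rot [-0.2 -0.1  0.8] | 3.2 0.8 tcp [0.443 0.13  0.4  ]
shift [ 2.59  0.03 18.32] rot [-0.2 -0.1  0.8] | 18.5 0.8 tcp [0.443 0.13  0.235]
```

```bash
python3 -m handwheel '[[[-1,2.6,0,3,0,0,0.8],[-1,2.6,0,8,0,0,0.8],[-1,2.6,0,13,0,0,0.8],[-1,2.6,0,18.3,0,0,0.8],[-1,2.6,0,18.3,0,0,0.8]]]' && python3 -m handwheel '[[[-1,-3,0,-0.5,0,0,0],[-1,-5.5,0,-0.5,0,0,0],[-1,-7.2,0,-0.8,0,0,0],[-1,-9,0,-1,0,0,0],[-1,-10.4,0,-0.9,0,0,0],[-1,-11.8,0,-0.8,0,0,0],[-1,-13.4,0,-0.4,0,0,0],[-1,-15,0,0,0,0,0]]]'; python3 - <<'E'
from h import *
st(); T,o=pose(); d=T[:3,3]-C; print("h",np.cos(YAW)*d[0]+np.sin(YAW)*d[1],-np.sin(YAW)*d[0]+np.cos(YAW)*d[1],d[2])
E
```

```text
time_s: 16.95
eef_pos: [0.4414, 0.1252, 0.2323]
eef_rot: [-0.004, 0.623, 0.782, -0.004]
wrist_force: [-0.6, 0.2, 0.9]
opening: 0.001
grasp_force: 0.0
time_s: 17.95
eef_pos: [0.4779, -0.0207, 0.2367]
eef_rot: [0.0, 0.623, 0.782, -0.0]
wrist_force: [-0.6, 2.1, -0.9]
opening: 0.001
grasp_force: 0.8
{'time_s': 17.95, 'q': [-0.292, -0.046, 1.836, -0.0, 1.351, -0.518], 'eef_pos': [0.478, -0.021, 0.237], 'eef_rot': [0.0, 0.623, 0.782, -0.0], 'wrist_force': [-0.588, 2.144, -0.902], 'opening': 0.001, 'grasp_force': 0.78}
h -0.05558352567495742 0.045645193703506975 0.2367066028981688
```

```bash
python3 -m handwheel '[[[-1,-1.5,0,0.7,0,0,0],[-1,-3,0,1.4,0,0,0],[-1,-4.4,0,2.4,0,0,0],[-1,-5.6,0,3.4,0,0,0],[-1,-6.8,0,4.6,0,0,0],[-1,-7.8,0,5.9,0,0,0],[-1,-8.7,0,7.3,0,0,0],[-1,-9.4,0,8.7,0,0,0],[-1,-10,0,10,0,0,0],[-1,-10.3,0,11,0,0,0]]]' && python3 -m handwheel '[[[-1,-0.2,0,0.8,0,0,0],[-1,-0.4,0,1.6,0,0,0],[-1,-0.4,0,2.2,0,0,0]]]'; python3 - <<'E'
from h import *
st(); T,o=pose(); d=T[:3,3]-C; print("h",np.cos(YAW)*d[0]+np.sin(YAW)*d[1],-np.sin(YAW)*d[0]+np.cos(YAW)*d[1],d[2])
E
```

```text
time_s: 19.2
eef_pos: [0.5008, -0.1204, 0.1262]
eef_rot: [-0.0, 0.623, 0.782, -0.0]
wrist_force: [-0.4, 0.6, 1.3]
opening: 0.001
grasp_force: 0.3
time_s: 19.58
eef_pos: [0.502, -0.1242, 0.105]
eef_rot: [0.001, 0.623, 0.782, -0.0]
wrist_force: [-0.1, -0.1, 0.8]
opening: 0.0
grasp_force: 0.2
{'time_s': 19.575, 'q': [-0.472, 0.207, 1.856, -0.0, 1.078, -0.698], 'eef_pos': [0.502, -0.124, 0.105], 'eef_rot': [0.001, 0.623, 0.782, -0.0], 'wrist_force': [-0.058, -0.12, 0.837], 'opening': 0.0, 'grasp_force': 0.247}
h -0.055929729150466026 -0.060661781434006974 0.10495332338707841
```

```bash
python3 -m handwheel '[[[-1,0,0,0.4,0,0,0],[-1,0,0,0.8,0,0,0],[-1,0,0,0.8,0,0,0]]]' && python3 -m handwheel '[[[-1,0,0,0.3,0,0,0],[-1,0,0,0.3,0,0,0]]]'; python3 - <<'E'
from h import *
go(H(0,-.063,.30),ori(58,0))
go(H(0,-.0,.30),ori(58,0))
E
```

```text
time_s: 19.95
eef_pos: [0.5017, -0.124, 0.097]
eef_rot: [0.0, 0.623, 0.782, -0.0]
wrist_force: [-0.1, 0.4, 0.2]
opening: 0.002
grasp_force: 0.0
time_s: 20.2
eef_pos: [0.5023, -0.1243, 0.0952]
eef_rot: [0.001, 0.623, 0.782, 0.0]
wrist_force: [-2.2, 0.7, 7.7]
opening: 0.005
grasp_force: 3.6
shift [ -0.21   5.59 -20.47] rot [ 0.1  0.  45. ] | 21.2 45.0 tcp [ 0.557 -0.114  0.3  ]
shift [  6.09   5.55 -20.48] rot [ 0.1  0.  45. ] | 22.1 45.0 tcp [ 0.542 -0.052  0.3  ]
```

```bash
python3 -m handwheel '[[[-1,0,0,-4,0,0,0],[0.2,0,2,-9,0,0,7],[0.2,0,4,-14,0,0,14],[0.2,-0.2,5.6,-18,0,0,21],[0.2,-0.2,5.6,-18,0,0,21],[0.2,-0.2,5.6,-18,0,0,21]]]'; python3 - <<'E'
from h import *
st()
c=cam("wrist"); cv2.imwrite("pics/w6.png",c["frame"])
p=H(0,-.0645,.09+.036); T,_=pose()
q=np.linalg.inv(c["E"])@np.r_[p,1]; print("expect px",cv2.projectPoints(q[:3].reshape(1,3),np.zeros(3),np.zeros(3),c["K"],c["dist"])[0].ravel())
E
```

```text
time_s: 20.95
eef_pos: [0.5563, -0.1132, 0.2734]
eef_rot: [-0.0, 0.755, 0.656, -0.0]
wrist_force: [-0.7, -0.5, -0.5]
opening: 0.597
grasp_force: 0.0
{'time_s': 20.95, 'q': [-0.41, 0.132, 1.577, -0.0, 1.433, -0.27], 'eef_pos': [0.556, -0.113, 0.273], 'eef_rot': [-0.0, 0.755, 0.656, -0.0], 'wrist_force': [-0.722, -0.538, -0.491], 'opening': 0.597, 'grasp_force': 0.0}
expect px [281.52250428 194.85897499]
```

View pics/w6.png

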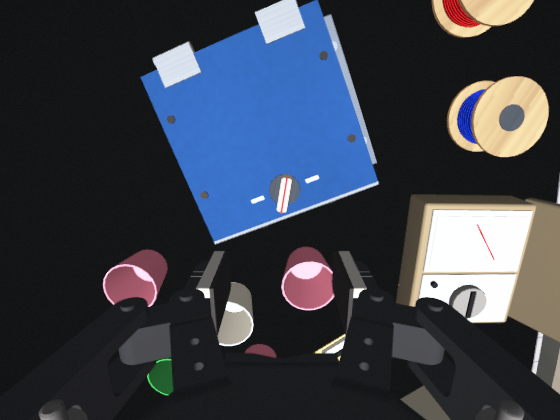

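The wrist view shows the cover down, the wing at (286,193) nearly crosswise, and the white marks at (257,199) and (312,179).

```bash
cat > wing.py <<'E'
from h import *
def wing(save=None,hm=.095,hw=.131):
    c=cam("wrist"); hsv=cv2.cvtColor(c["frame"],cv2.COLOR_BGR2HSV)
    p=H(0,-.065,.12); q=np.linalg.inv(c["E"])@np.r_[p,1]
    u0,v0=cv2.projectPoints(q[:3].reshape(1,3),np.zeros(3),np.zeros(3),c["K"],c["dist"])[0].ravel()
    red=cv2.inRange(hsv,(0,110,90),(9,255,255))|cv2.inRange(hsv,(168,110,90),(180,255,255))
    wh=cv2.inRange(hsv,(0,0,140),(180,90,255))
    def ang(P): 
        m=P[:,:2].mean(0); d=np.linalg.svd(P[:,:2]-m)[2][0]; return m,np.degrees(np.arctan2(d[1],d[0]))%180
    for n,mask,h in (("white",wh,hw),("red",red,hw)):
        k,l,s,ce=cv2.connectedComponentsWithStats(mask)
        for i in range(1,k):
            if s[i,4]>8 and np.hypot(ce[i][0]-u0,ce[i][1]-v0)<70:
                v,u=np.nonzero(l==i); uv=np.c_[u,v]
                hh=h if (n=="red" or s[i,4]>200) else hm
                P=plane(c,uv,hh); m,a=ang(P); _,z=pts(c,ce[i].round()); D=pts(c,ce[i].round())[0][0]
                print(n,s[i,4],ce[i].round(1),"world",m.round(4),"bearing",a.round(1),"depthpt",D.round(3))
    if save: cv2.imwrite(save,c["frame"])
if __name__=="__main__": wing()
E
python3 wing.py; python3 - <<'E'
from h import *
print(H(0,-.065,0),H(.031,-.065,0),H(-.031,-.065,0))
E
```

```text
white 68 [312.3 178.8] world [ 0.5902 -0.1099] bearing 14.3 depthpt [ 0.59  -0.11   0.095]
white 170 [281.3 194.5] world [ 0.5553 -0.1224] bearing 73.1 depthpt [ 0.556 -0.114  0.13 ]
white 171 [287.3 195.4] world [ 0.5616 -0.1242] bearing 73.1 depthpt [ 0.562 -0.114  0.132]
white 568 [297.5 212.5] world [ 0.569  -0.1331] bearing 13.3 depthpt [ 0.571 -0.143  0.098]
white 62 [257.6 199.5] world [ 0.5294 -0.1242] bearing 12.9 depthpt [ 0.53  -0.123  0.097]
red 42 [284.4 194.9] world [ 0.5596 -0.1139] bearing 72.9 depthpt [ 0.559 -0.114  0.132]
red 491 [305.2 257. ] world [ 0.5717 -0.1811] bearing 0.6 depthpt [ 0.573 -0.222  0.049]
[ 0.55745323 -0.11555663  0.        ] [ 0.58762178 -0.10842508  0.        ] [ 0.52728469 -0.12268817  0.        ]
```

```bash
python3 - <<'E'
from h import *
go([.5594,-.115,.16],ori(73,0))
go([.5594,-.115,.104],ori(73,0))
E
```

```text
shift [-0.14  0.42 11.25] rot [-0.1 -0.   9. ] | 11.3 9.0 tcp [ 0.559 -0.115  0.16 ]
shift [-0.14  0.43 16.85] rot [-0.1 -0.   9. ] | 16.9 9.0 tcp [ 0.559 -0.115  0.104]
```

```bash
python3 -m handwheel '[[[-0.2,-0.1,0.4,5,0,0,9],[-0.2,-0.1,0.4,10,0,0,9],[-0.2,-0.1,0.4,13,0,0,9],[-0.2,-0.1,0.4,15,0,0,9],[-0.2,-0.1,0.4,16.2,0,0,9],[-0.2,-0.1,0.4,16.6,0,0,9],[-1,-0.1,0.4,16.6,0,0,9],[-1,-0.1,0.4,16.6,0,0,9],[-1,-0.1,0.4,16.6,0,0,9]]]'; python3 - <<'E'
from h import *
st()
go([.5596,-.115,.104],ori(13.3,0))
E
```

```text
time_s: 22.18
eef_pos: [0.5594, -0.1147, 0.1089]
eef_rot: [-0.001, 0.804, 0.595, -0.001]
wrist_force: [-8.3, 1.6, 3.6]
opening: 0.103
grasp_force: 59.0
{'time_s': 22.175, 'q': [-0.41, 0.312, 1.713, -0.001, 1.119, -0.112], 'eef_pos': [0.559, -0.115, 0.109], 'eef_rot': [-0.001, 0.804, 0.595, -0.001], 'wrist_force': [-8.298, 1.629, 3.611], 'opening': 0.103, 'grasp_force': 58.998}
shift [-0.02  0.03  0.49] rot [-0.1  0.1 59.7] | 0.5 59.7 tcp [ 0.56  -0.115  0.104]
```

```bash
python3 -m handwheel '[[[-1,0,0,0,0,0,7],[-1,0,0,0,0,0,16],[-1,0,0,0,0,0,25],[-1,0,0,0,0,0,34],[-1,0,0,0,0,0,43],[-1,0,0,0,0,0,52],[-1,0,0,0,0,0,60],[-1,0,0,0,0,0,60],[-1,0,0,0,0,0,60]]]'; python3 - <<'E'
from h import *
st()
go([.5596,-.115,.104],ori(13.3,0))
from wing import wing
wing("pics/w7.png")
E
```

```text
time_s: 23.3
eef_pos: [0.5597, -0.1155, 0.108]
eef_rot: [0.001, 0.993, 0.114, -0.001]
wrist_force: [-5.3, -2.2, -6.4]
opening: 0.106
grasp_force: 63.5
{'time_s': 23.3, 'q': [-0.41, 0.314, 1.713, -0.002, 1.116, 0.933], 'eef_pos': [0.56, -0.116, 0.108], 'eef_rot': [0.001, 0.993, 0.114, -0.001], 'wrist_force': [-5.277, -2.228, -6.441], 'opening': 0.106, 'grasp_force': 63.535}
shift [ 0.   -0.05  0.4 ] rot [ 0.1  0.1 -0.2] | 0.4 0.2 tcp [ 0.56  -0.115  0.104]
white 2932 [281.5 267.1] world [ 0.5705 -0.1133] bearing 10.9 depthpt [ 0.571 -0.113  0.131]
white 13 [294.5 303.2] world [ 0.5309 -0.1305] bearing 11.4 depthpt [ 0.564 -0.12   0.146]
white 10 [266.3 328.9] world [ 0.5094 -0.1182] bearing 3.3 depthpt [ 0.553 -0.111  0.15 ]
white 14 [295.9 328.4] world [ 0.5138 -0.1356] bearing 21.1 depthpt [ 0.556 -0.123  0.15 ]
red 266 [278.6 288.3] world [ 0.56   -0.1144] bearing 13.1 depthpt [ 0.56  -0.115  0.131]
```

The red line bears 13.1° and the marks 13.2°, so they are aligned. Now I'll press down in steps.

```bash
python3 -m handwheel '[[[-1,0,0.05,0.25,0,0,0],[-1,0,0.1,0.5,0,0,0],[-1,0,0.1,0.5,0,0,0]]]'; python3 -m handwheel '[[[-1,0,0.05,0.25,0,0,0],[-1,0,0.1,0.5,0,0,0],[-1,0,0.1,0.5,0,0,0]]]'; python3 -c "
from h import *
from wing import wing
st(); wing(None,.085,.121)"
```

```text
time_s: 23.72
eef_pos: [0.5599, -0.1164, 0.1029]
eef_rot: [0.0, 0.993, 0.114, -0.001]
wrist_force: [-5.8, -2.8, -6.3]
opening: 0.102
grasp_force: 58.3
time_s: 24.1
eef_pos: [0.5602, -0.1169, 0.0992]
eef_rot: [-0.0, 0.993, 0.114, -0.001]
wrist_force: [-8.9, -0.4, 4.0]
opening: 0.104
grasp_force: 59.3
{'time_s': 24.1, 'q': [-0.413, 0.328, 1.715, -0.001, 1.1, 0.93], 'eef_pos': [0.56, -0.117, 0.099], 'eef_rot': [-0.0, 0.993, 0.114, -0.001], 'wrist_force': [-8.862, -0.419, 4.011], 'opening': 0.104, 'grasp_force': 59.254}
white 3073 [281.3 269.1] world [ 0.5694 -0.115 ] bearing 12.2 depthpt [ 0.571 -0.114  0.124]
white 14 [266.4 327.9] world [ 0.5098 -0.1196] bearing 5.2 depthpt [ 0.554 -0.112  0.141]
white 14 [295.7 328.2] world [ 0.5136 -0.137 ] bearing 22.5 depthpt [ 0.557 -0.124  0.142]
red 209 [281. 289.] world [ 0.5598 -0.1171] bearing 13.2 depthpt [ 0.561 -0.117  0.122]
```

```bash
python3 -m handwheel '[[[-1,0,0,0.15,0,0,0],[-1,0,0,0.2,0,0,0],[-1,0,0,0.2,0,0,0]]]'; python3 -m handwheel '[[[-1,0,0,0.1,0,0,0],[-1,0,0,0.15,0,0,0],[-1,0,0,0.15,0,0,0]]]';  python3 -m handwheel '[[[-1,0,0,0.1,0,0,0],[-1,0,0,0.15,0,0,0],[-1,0,0,0.15,0,0,0]]]'
```

```text
time_s: 24.52
eef_pos: [0.5602, -0.1172, 0.0979]
eef_rot: [0.0, 0.993, 0.114, -0.001]
wrist_force: [-10.3, 0.5, 9.1]
opening: 0.103
grasp_force: 60.0
time_s: 24.9
eef_pos: [0.5603, -0.1172, 0.0973]
eef_rot: [0.0, 0.993, 0.114, -0.001]
wrist_force: [-13.0, 0.5, 15.8]
opening: 0.107
grasp_force: 61.0
time_s: 25.28
eef_pos: [0.5604, -0.1172, 0.0972]
eef_rot: [0.0, 0.993, 0.114, -0.001]
wrist_force: [-17.8, 1.7, 25.5]
opening: 0.1
grasp_force: 62.4
```

```bash
python3 - <<'E'
from h import *
st(); 
for n in ("scene","wrist"):
    c=cam(n); v,u=np.mgrid[0:420:2,0:560:2]; uv=np.c_[u.ravel(),v.ravel()]; P,z=pts(c,uv)
    h=cv2.cvtColor(c["frame"],cv2.COLOR_BGR2HSV)[::2,::2].reshape(-1,3)
    d=P-C; x=np.cos(YAW)*d[:,0]+np.sin(YAW)*d[:,1]; y=-np.sin(YAW)*d[:,0]+np.cos(YAW)*d[:,1]
    m=(z>0)&(abs(x)<.09)&(abs(y)<.088)&(abs(P[:,2]-.085)<.012)&(h[:,0]>100)&(h[:,0]<125)&(h[:,1]>120)
    k=np.polyfit(y[m],P[m,2],1); print(n,m.sum(),"slope(theta=-)",k, "z front",np.polyval(k,-.095),"hinge",np.polyval(k,.095))
    cv2.imwrite(f"pics/f_{n}.png",c["frame"])
from wing import wing
wing(None,.084,.12)
E
```

```text
{'time_s': 25.275, 'q': [-0.413, 0.331, 1.715, -0.002, 1.096, 0.93], 'eef_pos': [0.56, -0.117, 0.097], 'eef_rot': [0.0, 0.993, 0.114, -0.001], 'wrist_force': [-17.807, 1.737, 25.528], 'opening': 0.1, 'grasp_force': 62.448}
scene 814 slope(theta=-) [-0.00107114  0.08347788] z front 0.08357963866486483 hinge 0.08337612289445216
wrist 16323 slope(theta=-) [0.00068104 0.08456312] z front 0.08449842338305166 hinge 0.08462782057351739
white 3104 [281.1 269.7] world [ 0.5698 -0.1152] bearing 12.7 depthpt [ 0.571 -0.115  0.121]
white 14 [266.6 328.1] world [ 0.5106 -0.12  ] bearing 179.4 depthpt [ 0.551 -0.114  0.135]
white 14 [295.7 328.2] world [ 0.5145 -0.1372] bearing 22.5 depthpt [ 0.558 -0.124  0.14 ]
red 210 [281.  289.5] world [ 0.5603 -0.1174] bearing 13.3 depthpt [ 0.561 -0.117  0.121]
```

View pics/f_scene.png

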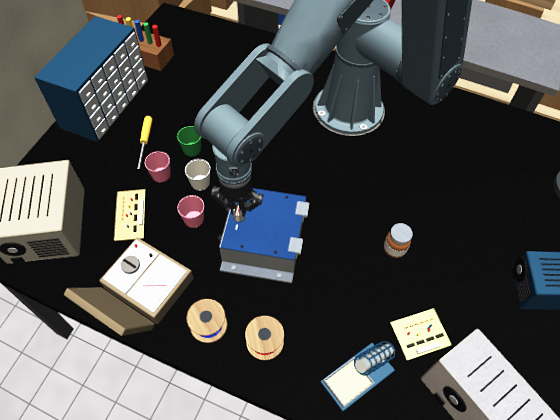

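The cover is flush: its slope is about 0 and its face is at z = 84 mm. The slot line is aligned and the cup stands upright at (198,173). The bystanders have not moved and no capsule lies outside, so I'm handing in while pressing.

```bash
python3 -c "
from bench import ctrl
print(ctrl.hand_in())"
```

```text
the job is handed in; nothing more can be done
None
```

I handed the job in at about 25 s of the 72 s limit: the cup came back empty and stands upright where it was, and the cover is down with its fastener aligned and held flush at about 25 N; I saw four separate capsules in the well before the cover closed and none outside, but did not count the fifth.

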